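# Unlatch and open the guard gate of a connector test cell

## Task

Open the guard cell that has the gravity latch, so that the two connectors inside can be reached: press the thumb lever down so that the latch bar lifts out of its catch, and swing the gate wide open towards you, about square to the front of the cell. Let go, leaving the gate standing open and the bar dropped back level.

Things in the scene. Friction and masses are not known exactly. Their poses are not given: they have to be found in the camera images.
- guard_cell: Aluminium guard cell fixed to the bench, 270 wide, 170 deep, open top, barred gate in front, two round steel connectors inside. Origin: bench level, middle of the front, in the shut gate's mid-plane. Axes: x into the cell, y to the hinge side (left seen from the robot), z up. Gate: 14 thick, hinge line at x 0, y +120; its top rail ends at z 155. Catch post at y -114, top at z 198. (Sizes in mm.)
- blank_cell: The neighbour, to be told apart from it: a cell of the same size, on either side, its front a blank plate bolted shut with a fixed pull handle and no latch; it does not open. Origin and axes as for the guard cell. (Sizes in mm.)
- gate (a joint): Gate angle, rad: 0 shut; grows as it swings out towards the robot (clockwise seen from above), stop at 1.75. Stiff hinge (0.12 N m): it stays where it is left. With the latch bar in its catch it moves less than about 0.03 rad.
- latch (a joint): Tilt of the latch bar on its pivot, rad: 0 level, in the catch; grows as the thumb lever goes down and the nose rises; stop at 0.5. The nose clears the catch above about 0.17 (lever down 11 mm); 0.3 (19 mm) is comfortable. Pressing takes about 2 N; let go, it drops level by its own weight.
- lever (a point): Top centre of the thumb lever, z 226 at rest: a bare upright steel paddle 10 thick across the gate, 40 long along it, 30 high, to pinch from above. It ends the latch bar (10 thick, at z 190, 13 in front of the gate's mid-plane), 65 from the pivot and 100 from the hinge line; the nose lies in the catch, 80 beyond the pivot. Axes: the bar's; at rest the cell's. (Sizes in mm.)

How it is judged (in metres and radians):
On the way:
1. the latch bar is lifted clear of its catch (tilted by more than 0.12 rad) before the gate has swung past 0.3 rad (value of joint latch above 0.12 rad and value of joint gate below 0.3 rad), for 0.1 s.
At the end, for the whole second after the job is handed in: The gate stands open by more than 1.05 rad (60 degrees) and at rest, and the latch bar has dropped back to within 0.08 rad of level (value of joint gate above 1.05 rad and velocity of joint gate between -0.05 and 0.05 rad/s and value of joint latch below 0.08 rad); the robot touches nothing.
It also fails if it takes over 38 s, if anything falls off the work surface, if the arm or the gripper's body presses on something with over 40 N, if the wrist force passes 120 N, or if a joint passes its speed limit or range.

## Robot

A 6-joint arm with a two-finger parallel gripper is mounted at the origin on the work surface. World frame = base frame: x ahead of the robot, y to its left, z up, the work surface at z = 0. Lengths are in mm, angles in rad, forces in N, time in s.
With the tool pointing down it reaches from about 300 to 875 mm from the base axis. Payload 6.4 kg.
Tool frame: the origin (TCP) lies midway between the tips of the shut fingers; the grasp point (between the pads) lies 19 mm behind it; z points along the fingers, y is the line along which they close (so a half turn about z gives the same grasp; the last joint's range is limited). The gripper opens to 85 mm and grips with 20 to 120 N. Pads are 22 mm wide; open, the fingers measure 114 mm over their backs; the gripper's body (76 mm by 85 mm) begins 54 mm behind the grasp point. The pads swing forward as they close: fully open they stand 13 mm farther back than shut.
Start: joints at [1.05, 0.181, 1.607, -0, 1.354, -0.206], TCP at [178.024, 546.762, 231.288] pointing down, gripper open.
Joint ranges: [-2.99, 2.99], [-0.89, 2.07], [0.3, 2.58], [-1.14, 4.28], [0, 2.63], [-3.12, 3.12]. Speed limits (rad/s): [2.57, 2.57, 3.01, 3.14, 3.14, 3.14].

## Interface

Orientations are given as a unit quaternion [w, x, y, z].
In Python, from bench import robot gives the robot as it stands.
- The arm moves only by the tool pendant, called after "Emit:" as name(argument=value, ...), one argument or row to a line, values as JSON. Schema: {"type":"object","properties":{"segments":{"type":"object","properties":{"ticks":{"type":"array","items":{"type":"array","items":{"type":"number"},"minItems":4,"maxItems":4},"minItems":1,"maxItems":5}},"additionalProperties":false,"required":["ticks"]},"finger_gap":{"type":"number"},"clamp_n":{"type":"number"},"only":{"type":"string"},"quiet":{"type":"boolean"},"lines":{"type":"string"}},"required":["segments"],"additionalProperties":false}. segments is an object whose key "ticks" holds a list of rows, 1 to 5 of them, each of 4 numbers: dx, dy, dz in mm, then a turn about the tool's z in rad; each row shifts and turns the commanded pose from where the row before left it, along the tool's axes as they then stand; what a row does not reach is not made up. A row lasts 1/10 s, in which the tool goes at most 50 mm and 0.15 rad, less where a joint would pass 70% of its speed; a pose out of reach is approached as far as the arm can. finger_gap is the opening from 0.0 (shut) to 1.0 (fully open), set as the call begins (left out keeps the last). The fingers move at their own pace and stop on an object; clamp_n is the grip in N (left out, the last holds). Time passes only in rows, so rows that do not move let the fingers close. The tool returns the time, the measured TCP pose, the force, the opening and the grip force at its end. only (a regular expression) keeps the lines of the reply that match it, lines (a string "A,B") keeps lines A to B, and quiet returns only ok. Input that does not fit is refused with a message, and nothing moves.
- robot.state(): the state, without advancing time (a new reading comes with each control period).
- robot.get_image(name): name is "scene" or "top"; returns a dict with "color" (480x640x3 uint8, red, green, blue), "fx", "fy", "cx", "cy" (pixels), "k1" (the pictures are not rectified: a ray, as slopes to the right and down, at radius r is drawn at 1 + k1 r^2 times it, then the intrinsics apply), "position" and "orientation" of the camera in the world. Camera axes: x right, y up, looking along -z (the intrinsics and any distortion apply to the point x, -y, -z); pixel columns grow to the right and rows downward; lengths in mm; the calibration is good to about 2 mm. A picture is of the moment at which its call begins. There is no depth.
- robot.hand_in(): hands the job in; it is judged then, once.
The state is a dict: "time": time; "qpos": joint angles; "joint_vel": joint speeds; "joint_torque": joint torques, N m; "ee_pos": TCP position; "tool_rot": TCP orientation; "force": force on the tool from outside, world axes, zero at the start; "ft_torque": the same for the moment, N m; "opening": opening from 0.0 (shut) to 1.0 (fully open); "grasp_force": force on a finger pad.
Only numpy, scipy, OpenCV 4.12 (cv2) and the standard library are available. Lean on these libraries where they do the work, as an engineer would, in place of code of your own. Each camera call takes 0.05 s, during which the arm holds its last target. There are 200 camera calls.

## Working session

There is one attempt and no reset: what is moved stays moved. The work goes in short steps, Python scripts to look and compute and a tool call to move; the robot and the scene stay as the last step left them, time stands still between calls to the robot, and variables do not carry over. Pictures are saved under pics/ and viewed, at most 10 in all, crops included, and the job is handed in when it is done.

```bash
ls; mkdir -p pics; cat > h.py <<'E'
import numpy as np, cv2
from scipy.spatial.transform import Rotation as R
def rot(q): return R.from_quat([q[1],q[2],q[3],q[0]]).as_matrix()
def ray(im,u,v):
    K=np.array([[im["fx"],0,im["cx"]],[0,im["fy"],im["cy"]],[0,0,1.]])
    p=cv2.undistortPoints(np.array([[[u,v]]],float),K,np.array([im["k1"],0,0,0.]))[0,0]
    d=rot(im["orientation"])@np.array([p[0],-p[1],-1]); return np.array(im["position"]),d/np.linalg.norm(d)
def onplane(im,u,v,z):
    o,d=ray(im,u,v); return o+d*(z-o[2])/d[2]
def proj(im,P):
    c=rot(im["orientation"]).T@(np.array(P,float)-im["position"]); x,y=c[0]/-c[2],-c[1]/-c[2]
    s=1+im["k1"]*(x*x+y*y); return np.array([im["fx"]*x*s+im["cx"],im["fy"]*y*s+im["cy"]])
def tri(a,ua,b,ub):
    o1,d1=ray(a,*ua);o2,d2=ray(b,*ub)
    t=np.linalg.lstsq(np.c_[d1,-d2],o2-o1,rcond=None)[0]
    p,q=o1+t[0]*d1,o2+t[1]*d2; return (p+q)/2,np.linalg.norm(p-q)
E
python3 - <<'E'
from h import *; from bench import robot; import pickle
for n in("scene","top"):
    im=robot.get_image(n); cv2.imwrite(f"pics/{n}0.png",im["color"][:,:,::-1]); pickle.dump(im,open(n+"0.pkl","wb"))
    print(n,{k:im[k] for k in im if k!="color"})
s=robot.state();print(s["time"],s["ee_pos"],s["tool_rot"])
E
```

```text
bench.py
pics
scene {'fx': 522.471472644659, 'fy': 522.471472644659, 'cx': 320.61728302389827, 'cy': 237.18878142706862, 'k1': 0.011235204677557852, 'position': array([1175.25932644,  278.90894851,  847.98845366]), 'orientation': array([0.51413259, 0.19697233, 0.30022443, 0.77893188])}
top {'fx': 487.8355508210776, 'fy': 487.8355508210776, 'cx': 319.25418552321116, 'cy': 246.74565339291487, 'k1': 0.018190250025117035, 'position': array([ 409.89738871,    8.32332249, 1088.5604249 ]), 'orientation': array([ 0.70564769,  0.07245035, -0.05194462, -0.70293246])}
0.1 [177.7636558  546.29175464 230.46079587] [-2.67089392e-04  1.56727584e-01  9.87641544e-01 -7.57379646e-04]
```

View pics/scene0.png

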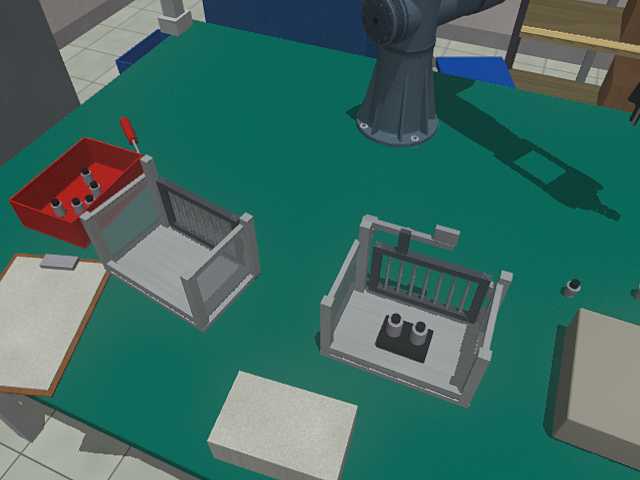

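View pics/top0.png

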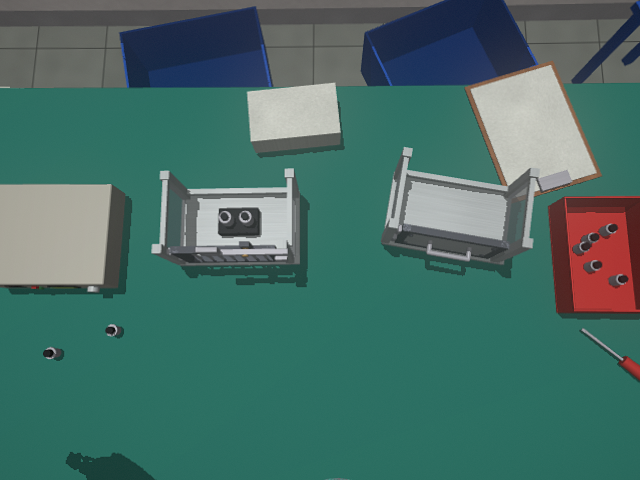

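The guard cell is the left one from the robot (top view around (230,220); scene view around (410,310)), with the latch bar and the paddle at about (447,237) in the scene view. The blank cell with the handle is on the right. Next I zoom in.

```bash
python3 - <<'E'
import cv2
a=cv2.imread("pics/top0.png")[225:275,150:310]; cv2.imwrite("pics/t1.png",cv2.resize(a,None,fx=5,fy=5,interpolation=cv2.INTER_CUBIC))
b=cv2.imread("pics/scene0.png")[205:325,350:510]; cv2.imwrite("pics/s1.png",cv2.resize(b,None,fx=5,fy=5,interpolation=cv2.INTER_CUBIC))
E
```

```text
(no output)
```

View pics/t1.png

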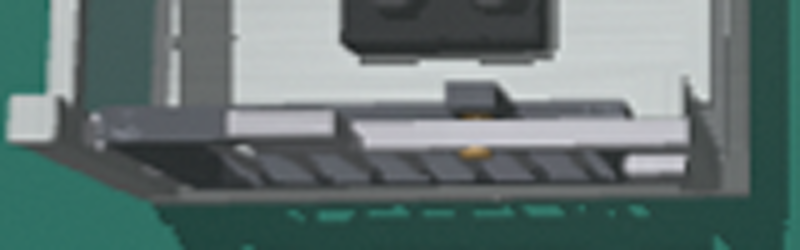

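View pics/s1.png

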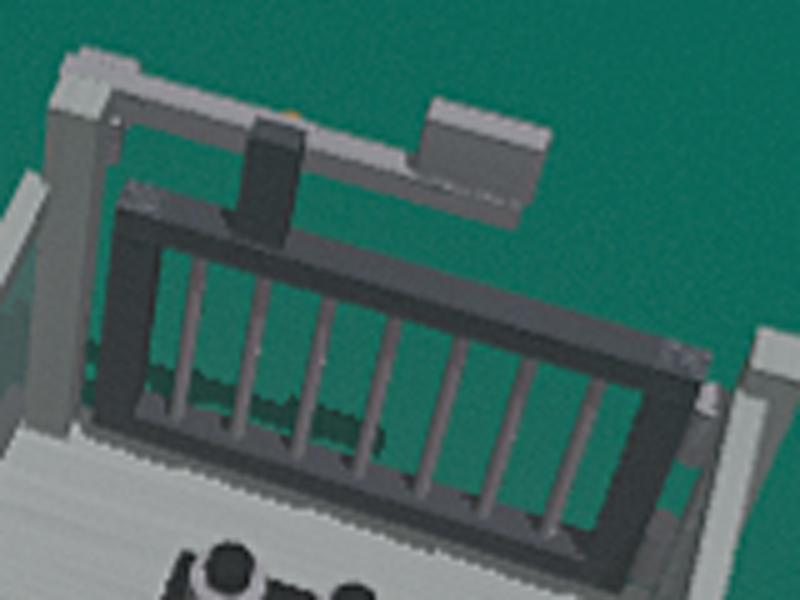

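Top crop: the light paddle top spans (228–335, 110–137), so its centre is at about full-image (206,249). Scene crop: the paddle top has corners (437,97), (552,130), (545,152) and (430,118), so its centre is at about (448,229). The bar runs to the catch post on the right in the top view. Next I triangulate.

```bash
cat > m.py <<'E'
from h import *; import pickle
t=pickle.load(open("top0.pkl","rb"));s=pickle.load(open("scene0.pkl","rb"))
ft=lambda x,y:(150+(x+.5)/5-.5,225+(y+.5)/5-.5); fs=lambda x,y:(350+(x+.5)/5-.5,205+(y+.5)/5-.5)
prs={"lever c":((281.5,123.5),(491,124)),"hingeend":((228,123.5),(548.5,141)),"catchend":((335,123.5),(433.5,107.5)),
"rail hinge end top":((97,110),(712,352)),"rail catch top back":((628,104),(130,182))}
for n,(a,b) in prs.items():
    p,e=tri(t,ft(*a),s,fs(*b)); print(n,p.round(1),round(e,1))
A=onplane(t,*ft(228,123.5),226);B=onplane(t,*ft(335,123.5),226);print(A,B,np.degrees(np.arctan2(*(A-B)[[0,1]])))
A=onplane(s,*fs(548.5,141),226);B=onplane(s,*fs(433.5,107.5),226);print(A,B,np.degrees(np.arctan2(*(A-B)[[0,1]])))
# long lines: bar top centre (z~195) top view
A=onplane(t,*ft(360,134),195);B=onplane(t,*ft(685,134),195);print("bar",A,B,np.degrees(np.arctan2(*(A-B)[[0,1]])))
# post tops, top view full-pixel
for n,u,v,z in(("hinge front post",157,249,155),("rear L",165,175,155),("rear R",290,173,155)):print(n,onplane(t,u,v,z).round(1))
E
python3 m.py
```

```text
lever c [559.1 239.7 222.3] 0.1
hingeend [559.1 258.9 222.4] 0.4
catchend [559.1 220.4 222.2] 0.4
rail hinge end top [574.3 327.8 163.9] 0.8
rail catch top back [576.8 123.7 161.1] 5.0
[558.45151382 258.06849244 226.        ] [558.5060141  219.23106376 226.        ] -0.08040269316775421
[562.78572118 258.81397606 226.        ] [562.7920955  220.89929744 226.        ] -0.009632722873661547
bar [559.88053225 217.25332012 195.        ] [560.06633671  95.61369237 195.        ] -0.0875192016678885
hinge front post [571.2 353.8 155. ]
rear L [722.2 347.4 155. ]
rear R [725.9  95.6 155. ]
```

The lever top is at (559.5, 239.7, about 224). The text says z 226, and the measured length is 38.5 against 40. The cell yaw is about 0, which puts the hinge line at about (572.5, 339.7). I lift and turn so the fingers close along world x.

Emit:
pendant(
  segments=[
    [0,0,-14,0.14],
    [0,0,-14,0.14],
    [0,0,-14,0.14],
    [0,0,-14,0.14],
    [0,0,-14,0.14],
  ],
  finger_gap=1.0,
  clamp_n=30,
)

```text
refused: segments: the value is not of type 'object' (schema: type "object"). Nothing was moved.
```

Wrong form. The message asks for an object with the rows under "ticks", so I'll send the same numbers that way.

Emit:
pendant(
  segments={"ticks":[[0,0,-14,0.14],[0,0,-14,0.14],[0,0,-14,0.14],[0,0,-14,0.14],[0,0,-14,0.14]]},
  finger_gap=1.0,
  clamp_n=30,
)

```text
time: 0.6
ee_pos: [177.8, 546.5, 301.3]
tool_rot: [-0.0, 0.488, 0.873, -0.001]
force: [1.1, 0.0, -0.5]
opening: 0.999
grasp_force: 0.0
```

Emit:
pendant(
  segments={"ticks":[[0,0,0,0.14],[0,0,0,0.14],[0,0,0,0.14],[0,0,0,0.137],[0,0,0,0]]},
)

```text
time: 1.1
ee_pos: [177.9, 546.5, 300.8]
tool_rot: [0.0, 0.708, 0.706, -0.0]
force: [-0.6, -0.3, 0.2]
opening: 1.0
grasp_force: 0.0
```

```bash
python3 -c "
from h import *; from bench import robot
s=robot.state();print(s['ee_pos'],rot(s['tool_rot']).round(3),s['qpos'])
print(rot(s['tool_rot']).T@(np.array([559.5,239.7,300])-s['ee_pos']))"
```

```text
[177.91174219 546.5163237  300.78905322] [[ 0.002  1.    -0.   ]
 [ 1.    -0.002 -0.001]
 [-0.001 -0.    -1.   ]] [ 1.04968134e+00  1.31106720e-01  1.52326364e+00 -4.66043510e-05
  1.48818287e+00  1.05186134e+00]
[-305.98449587  382.25539016    0.88463514]
```

Emit:
pendant(
  segments={"ticks":[[-20,25,0,0],[-28,35,0,0],[-28,35,0,0],[-28,35,0,0],[-28,35,0,0]]},
)

```text
time: 1.6
ee_pos: [343.8, 413.3, 301.1]
tool_rot: [-0.0, 0.706, 0.708, -0.0]
force: [0.7, 0.4, -0.5]
opening: 0.998
grasp_force: 0.0
```

Emit:
pendant(
  segments={"ticks":[[-28,35,0,0],[-28,35,0,0],[-28,35,0,0],[-28,35,0,0],[-28,35,0,0]]},
)

```text
time: 2.1
ee_pos: [518.9, 273.0, 301.1]
tool_rot: [-0.0, 0.706, 0.708, -0.0]
force: [-0.0, 0.9, 0.4]
opening: 0.998
grasp_force: 0.0
```

Emit:
pendant(
  segments={"ticks":[[-20,25,0,0],[-14,17,0,0],[0,0,0,0],[0,0,0,0]]},
)

```text
time: 2.5
ee_pos: [559.3, 240.6, 300.9]
tool_rot: [-0.001, 0.707, 0.707, -0.0]
force: [-0.0, 0.5, -0.1]
opening: 1.004
grasp_force: 0.0
```

```bash
python3 -c "
from h import *; from bench import robot
s=robot.state();print(s['ee_pos'],s['qpos'])
print(rot(s['tool_rot']).T@(np.array([559.5,239.7,195])-s['ee_pos']))
im=[robot.get_image(n)['color'][:,:,::-1] for n in('scene','top')]
a=cv2.resize(im[0][120:320,330:530],(400,400));b=cv2.resize(im[1][150:350,110:310],(400,400))
cv2.imwrite('pics/h2.png',np.hstack([a,b]))"
```

```text
[559.26425807 240.64823595 300.86508354] [2.11342370e-01 2.08441380e-01 1.43447271e+00 5.51870761e-04
 1.49986638e+00 2.11219638e-01]
[ -0.97886864   0.37083471 105.86441771]
```

View pics/h2.png

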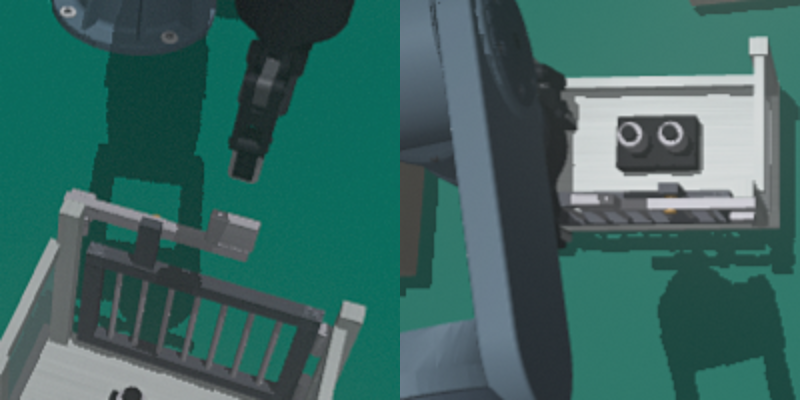

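The hand stands over the lever, with one finger tip at crop (245,180) above the paddle top at (240,215). I go down, watch the force, then close.

Emit:
pendant(
  segments={"ticks":[[0,0,20,0],[0,0,22,0],[0,0,22,0],[0,0,20,0],[0,0,12,0]]},
)

```text
time: 3.1
ee_pos: [558.0, 241.5, 203.7]
tool_rot: [-0.001, 0.707, 0.708, -0.001]
force: [-0.0, 0.0, 0.4]
opening: 1.0
grasp_force: 0.0
```

Emit:
pendant(
  segments={"ticks":[[-1,0.4,9,0],[0,0,0,0],[0,0,0,0]]},
)

```text
time: 3.4
ee_pos: [560.5, 239.7, 197.1]
tool_rot: [0.0, 0.707, 0.707, 0.001]
force: [-0.5, -1.5, -0.0]
opening: 0.998
grasp_force: 0.0
```

Emit:
pendant(
  segments={"ticks":[[0,0,0,0],[0,0,0,0],[0,0,0,0],[0,0,0,0],[0,0,0,0]]},
  finger_gap=0.0,
  clamp_n=30,
)

```text
time: 3.9
ee_pos: [560.2, 239.3, 196.4]
tool_rot: [0.0, 0.707, 0.707, 0.0]
force: [-0.7, -0.1, -0.9]
opening: 0.142
grasp_force: 0.0
```

Emit:
pendant(
  segments={"ticks":[[0,0,0,0],[0,0,0,0],[0,0,0,0]]},
)

```text
time: 4.2
ee_pos: [559.9, 239.4, 196.3]
tool_rot: [-0.0, 0.707, 0.707, -0.0]
force: [-2.9, -0.3, 1.4]
opening: 0.114
grasp_force: 32.4
```

I have gripped 9.7 mm, which matches the 10 mm paddle. I press down 20 mm along the lever's arc (+y about 3 mm).

Emit:
pendant(
  segments={"ticks":[[0.7,0,4,0],[0.7,0,4,0],[0.7,0,4,0],[0.6,0,4,0],[0.6,0,4,0]]},
)

```text
time: 4.7
ee_pos: [560.1, 243.6, 177.1]
tool_rot: [-0.0, 0.707, 0.707, 0.001]
force: [-4.2, 2.1, 6.7]
opening: 0.112
grasp_force: 35.5
```

Emit:
pendant(
  segments={"ticks":[[0,0,0,0],[0,0,0,0],[0,0,0,0]]},
)

```text
time: 5.0
ee_pos: [559.9, 243.6, 176.6]
tool_rot: [-0.0, 0.707, 0.707, 0.0]
force: [-3.1, 4.0, 4.3]
opening: 0.109
grasp_force: 35.0
```

```bash
python3 -c "
from h import *; from bench import robot
im=robot.get_image('scene')['color'][:,:,::-1]
cv2.imwrite('pics/h3.png',cv2.resize(im[180:300,340:500],(640,480)))"
```

```text
(no output)
```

View pics/h3.png

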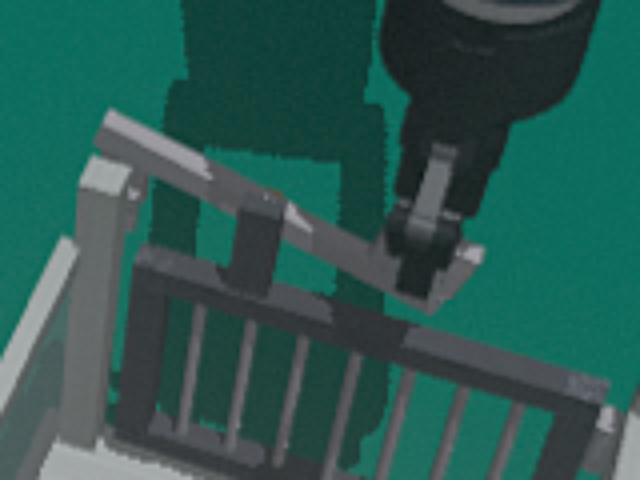

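The nose stands well above its catch, at picture (110,120) above the post top at (105,175). I swing the gate about the hinge, checking the arc between batches.

```bash
cat > c.py <<'E'
from h import *; from bench import robot
s=robot.state();p=s['ee_pos'];T=rot(s['tool_rot']);h=np.arctan2(-T[1,1],T[0,1]);o=p[:2]-[572.5,339.7]
r0=np.array([-12.5,-96.1]);c,n=np.cos(h),np.sin(h);want=np.array([c*r0[0]+n*r0[1],-n*r0[0]+c*r0[1]])
print("turn",h.round(3),"arc angle",round(float(np.arctan2(r0[1],r0[0])-np.arctan2(o[1],o[0]))%6.2832,3),"r",np.linalg.norm(o).round(1),"z",p[2].round(1),"err tool",(T.T@np.r_[want-o,0])[:2].round(1),"q",s["qpos"].round(2),"F",s["force"].round(1),"M",s["ft_torque"].round(2),"grip",s["grasp_force"])
E
```

Emit:
pendant(
  segments={"ticks":[[0.7,-4.8,0,0.05],[0.7,-4.8,0,0.05],[0.7,-4.8,0,0.05],[0.7,-4.8,0,0.05],[0.7,-4.8,0,0.05]]},
  only="force",
)

```text
force: [-2.2, 4.4, 3.8]
grasp_force: 36.2
```

```bash
python3 c.py
```

```text
turn 0.252 arc angle 0.25 r 97.2 z 176.6 err tool [ 0.3 -0.2] q [0.23 0.27 1.62 0.   1.26 0.49] F [-2.2  4.4  3.8] M [0.57 0.46 0.46] grip 36.24873789958656
```

Emit:
pendant(
  segments={"ticks":[[0,0,0,0]]},
  only="force",
)

```text
force: [-2.5, 4.4, 3.7]
grasp_force: 34.6
```

```bash
python3 c.py
```

```text
turn 0.252 arc angle 0.256 r 97.2 z 176.6 err tool [0.2 0.4] q [0.23 0.27 1.62 0.   1.26 0.49] F [-2.5  4.4  3.7] M [0.42 0.55 0.3 ] grip 34.612418711185455
```

Low forces and exactly on the arc, so I go on.

Emit:
pendant(
  segments={"ticks":[[1.7,-9.5,0,0.1],[1.7,-9.5,0,0.1],[1.7,-9.5,0,0.1],[1.7,-9.5,0,0.1],[1.7,-9.5,0,0.1]]},
  only="force",
)

```text
force: [-2.7, 3.2, 3.7]
grasp_force: 38.3
```

```bash
python3 c.py
```

```text
turn 0.754 arc angle 0.748 r 97.8 z 176.4 err tool [ 1.  -0.5] q [0.3  0.22 1.67 0.   1.25 1.05] F [-2.7  3.2  3.7] M [0.33 0.61 0.63] grip 38.315423196181655
```

Emit:
pendant(
  segments={"ticks":[[1.7,-9.5,0,0.1],[1.7,-9.5,0,0.1],[1.7,-9.5,0,0.1],[0.7,-4.8,0,0.05],[0,0,0,0]]},
  only="force",
)

```text
force: [-6.3, 2.4, 5.5]
grasp_force: 35.4
```

```bash
python3 c.py
```

```text
turn 1.101 arc angle 1.103 r 98.2 z 176.3 err tool [1.3 0.3] q [0.36 0.22 1.67 0.   1.25 1.46] F [-6.3  2.4  5.5] M [0.27 1.24 0.4 ] grip 35.39880657568574
```

Emit:
pendant(
  segments={"ticks":[[2.2,-9.5,0,0.1],[2,-9.5,0,0.1],[2,-9.5,0,0.1],[1.7,-9.5,0,0.1],[0.8,-4.8,0,0.05]]},
  only="force",
)

```text
force: [-10.1, 3.3, 5.3]
grasp_force: 35.3
```

Emit:
pendant(
  segments={"ticks":[[0,0,0,0],[0,0,0,0]]},
  only="force",
)

```text
force: [-10.9, 5.8, 4.3]
grasp_force: 34.7
```

```bash
python3 c.py
```

```text
turn 1.55 arc angle 1.551 r 98.6 z 175.5 err tool [1.7 0.3] q [0.43 0.27 1.62 0.   1.26 1.98] F [-10.9   5.8   4.3] M [0.82 1.96 0.32] grip 34.70206294208765
```

The gate is at about 1.55 rad. I raise the bar back to level in the grip, easing the small radial pull, and then let go.

Emit:
pendant(
  segments={"ticks":[[-0.3,0,-4,0],[-0.3,0,-4,0],[-0.3,0,-4,0],[-0.3,0,-4,0],[-0.3,0,-3,0]]},
)

```text
time: 7.85
ee_pos: [472.6, 349.8, 192.6]
tool_rot: [-0.0, 1.0, 0.01, -0.004]
force: [-7.4, 5.8, -7.5]
opening: 0.108
grasp_force: 32.4
```

Emit:
pendant(
  segments={"ticks":[[0,0,0,0],[0,0,0,0],[0,0,0,0],[0,0,0,0],[0,0,0,0]]},
  finger_gap=0.6,
)

```text
time: 8.35
ee_pos: [476.2, 348.9, 195.4]
tool_rot: [-0.0, 1.0, 0.01, 0.0]
force: [0.2, 0.3, 0.0]
opening: 0.597
grasp_force: 0.0
```

Emit:
pendant(
  segments={"ticks":[[0,0,0,0],[0,0,-8,0],[0,0,-20,0],[0,0,-30,0],[0,0,-30,0]]},
  only="force",
)

```text
force: [0.1, -0.2, 0.7]
grasp_force: 0.0
```

Emit:
pendant(
  segments={"ticks":[[0,0,-30,0],[0,0,-20,0],[0,0,-10,0],[0,0,0,0],[0,0,0,0]]},
)

```text
time: 9.35
ee_pos: [475.5, 348.9, 342.3]
tool_rot: [0.0, 1.0, 0.01, -0.001]
force: [0.7, 0.2, -0.4]
opening: 0.597
grasp_force: 0.0
```

```bash
python3 -c "
from h import *; from bench import robot
im=[robot.get_image(n)['color'][:,:,::-1] for n in('scene','top')]
a=im[0][110:410,320:640];b=im[1][150:450,80:400]
cv2.imwrite('pics/h4.png',np.hstack([a,b]))"
```

```text
(no output)
```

View pics/h4.png

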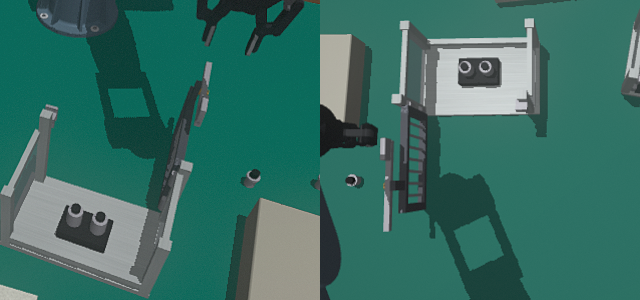

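The gate stands square to the front and the hand is clear. To confirm the bar is level, I compare predicted level points with the picture in a crop.

```bash
python3 - <<'E'
from h import *; from bench import robot
im=robot.get_image('scene'); k=im['color'][:,:,::-1].copy(); z=cv2.resize(k[150:290,460:560],None,fx=4,fy=4,interpolation=cv2.INTER_CUBIC)
th=1.55
def P(a,tilt,h):  # a = distance beyond pivot toward nose, h above bar mid
    y=-165-a*np.cos(tilt)+h*np.sin(tilt)*-1*-1; zz=190+a*np.sin(tilt)+h*np.cos(tilt); x=-13
    c,s=np.cos(th),np.sin(th); return [572.5+c*x+s*y,339.7-s*x+c*y,zz]
for tilt,col in((0,(0,255,0)),(0.3,(0,0,255))):
    for a,h in((-65,36),(0,6),(80,6)):
        p=proj(im,P(a,tilt,h)); print(tilt,a,p.round(0)); q=tuple(int(v) for v in (p-[460,150])*4); cv2.circle(z,q,4,col,1)
cv2.imwrite("pics/h5.png",z)
E
```

```text
0 -65 [526. 212.]
0 0 [526. 200.]
0 80 [532. 173.]
0.3 -65 [522. 224.]
0.3 0 [526. 201.]
0.3 80 [535. 165.]
```

View pics/h5.png

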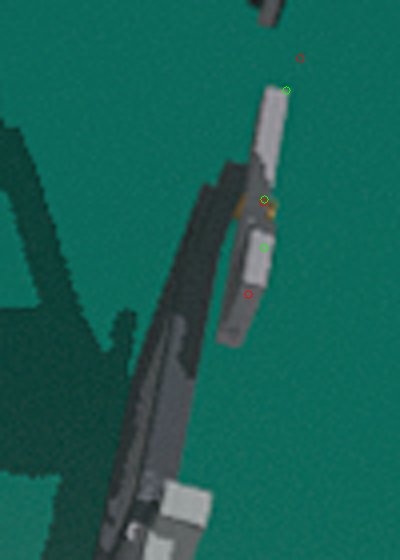

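The picture agrees with the level points (green). The paddle top is at crop (258,255) and the nose end at (275,88), well off the tilted points (red). The bar is level and the gripper is clear, so I hand in.

```bash
python3 -c "
from bench import robot
print(robot.hand_in())"
```

```text
the job is handed in; nothing more can be done
None
```

I lifted the latch, swung the guard cell's gate open to about 1.55 rad, let the bar drop back level and moved the gripper clear. I handed the job in after about 9.4 s of the 38 s allowed; no verdict was shown.

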